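Fit the turning handle and bring the pacifier jar to the front

ROBOT

A 6-joint arm with a two-finger parallel gripper is mounted at the origin on the work surface. World frame = base frame: x ahead of the robot, y to its left, z up, the work surface at z = 0. Lengths are in mm, angles in rad, forces in N, time in s.
With the tool pointing down it reaches from about 275 to 775 mm from the base axis. Payload 14.6 kg.
Tool frame: the origin (TCP) lies midway between the tips of the shut fingers; the grasp point (between the pads) lies 19 mm behind it; z points along the fingers, y is the line along which they close (so a half turn about z gives the same grasp; the last joint's range is limited). The gripper opens to 85 mm and grips with 20 to 120 N. Pads are 22 mm wide; open, the fingers measure 114 mm over their backs; the gripper's body (76 mm by 85 mm) begins 54 mm behind the grasp point. The pads swing forward as they close: fully open they stand 13 mm farther back than shut.
Start: joints at [-0.155, 0.263, -0.048, 1.259, 0, 1.415], TCP at [525.003, -0.006, 231.278] pointing down, gripper open.
Joint ranges: [-2.65, 2.65], [-0.89, 1.7], [-1.18, 1.37], [-2.13, 2.11], [-1.35, 1.29], [-3.14, 3.14]. Speed limits (rad/s): [1.89, 1.89, 2.57, 2.79, 3.14, 3.14].

INTERFACE

Orientations are given as a unit quaternion [x, y, z, w].
In Python, from cell import robot gives the robot as it stands. Calls block until the motion is done:
- robot.goto(position, orientation): joint-space move of the TCP to a pose.
- robot.move_linear(position, orientation=None, speed=150, stop_force=None): straight line of the TCP; orientation=None keeps the orientation; speed is the mean speed in mm/s. With stop_force (N) it stops when the force on the tool has changed by that much, and returns True; else False.
- robot.move_j(angles): joint-space move.
- robot.move_gripper(opening): opening from 0.0 (shut) to 1.0 (fully open); the grip force is fixed at half the most; returns when the fingers have stopped.
- robot.hold(seconds).
- robot.solve_ik(position, orientation): joint angles nearest the present ones, or None.
- robot.capture(name): name is "scene" or "side" or "wrist"; returns the picture (420x560x3 uint8, red, green, blue); there is no depth.
- robot.get_calibration(name): a dict with "vertical_fov" (degrees; the focal length in pixels is half the picture's height over the tangent of half this angle, whatever the lens; pixels are square), "cx", "cy" (the principal point, pixels), "origin" and "orientation" of the camera in the world; the wrist camera has in their place "T_tool_cam" (4x4, takes a point from camera to tool coordinates, whose origin is the TCP and whose axes are the flange's). Camera axes: x right, y down, z forward; pixel columns grow to the right and rows downward; lengths in mm; the calibration is good to about 2 mm. A picture is of the moment at which its call begins: read the wrist's pose just before it. get_calibration takes no time and is no camera call.
A pose or a line that the arm cannot do raises robot.MotionError and nothing moves.
- robot.finish_job(): hands the job in; it is judged then, once.
Trained networks look in the newest picture that a camera, given by its name, has taken for a name from the list of things; names that differ only in an ending like _2 or _b are one class to them, and where a whole thing is asked for, a point or a joint stands for the part that bears it (a point fixed in the world has none). Each returns a list of dicts, best first, with "p" (0 to 1); they miss things now and then, are a little off and sometimes report something else, mostly with a low value. They report only what shows in the picture. A call takes as long as a camera call. They do not tell look-alikes from the thing itself.
- robot.spot_in(camera, target): "position" ([x, y, z] in mm, in world coordinates, good to about 4 mm: the middle of the surface that is visible of it).
- robot.trace(camera, target): "pixels" (420x560 bool, what is visible of it).
Readings, each from a call of its own:
- robot.read_clock(): time.
- robot.read_joints(): joint angles.
- robot.read_qvel(): joint speeds.
- robot.read_tau(): joint torques, N m.
- robot.read_ee_pos(): TCP position.
- robot.read_eef_rot(): TCP orientation.
- robot.read_wrist_force(): force on the tool from outside, world axes, zero at the start.
- robot.read_wrist_torque(): the same for the moment, N m.
- robot.read_grip_width(): opening from 0.0 (shut) to 1.0 (fully open).
- robot.read_finger_force(): force on a finger pad.
Only numpy, scipy, OpenCV 4.12 (cv2) and the standard library are available. Lean on these libraries where they do the work, as an engineer would, in place of code of your own. Each camera call takes 0.05 s, during which the arm holds its last target. There are 200 camera calls.

TASK

Take the coral handle sleeve from the tray and push it fully home onto the bare steel spigot of the baby-care carousel; then, turning by that handle only and not touching the turntable or its jars with the robot, turn the carousel until the jar with the turquoise lid stands in line with the coral front pointer. Finish while still gripping the handle, holding the turntable still there with the handle fully down. Leave the spare pacifier, ring dish, steriliser box and lidded glass jar where they are.

Things in the scene. Friction and masses are not known exactly. Their poses are not given: they have to be found in the camera images.
- handle: Loose coral rigid plastic handle sleeve, 50 g, upright on the tray floor. Round tube 100 mm tall, outer diameter 26 mm, with a foot flange 40 mm wide and 7 mm thick and a thin white band 60 mm up. Bore 19 mm wide, open at the bottom, 92 mm deep; the top is closed. Origin: centre of the underside; z up along the tube.
- spigot_foot (a point): Point on the turntable's top face (30 mm above the dresser) on the axis of the upright dark steel spigot, 85 mm from the turntable's axis; turns with it. Spigot: 15 mm diameter, 60 mm tall from here, the last 8 mm tapering to 6 mm. Fully home, the handle's underside rests on the turntable, its origin at this point; it can spin on the spigot.
- marked_jar (a point): Point on the turntable's top face on the axis of the marked jar (turquoise lid, white dot), 85 mm from the turntable's axis; turns with it. Seen from above it is 144 degrees clockwise of the spigot. This jar and three wooden-lidded ones are fixed to the turntable: 55 mm wide, tops 50 mm above its top face (80 mm above the dresser); five places, 72 degrees apart.
- front_spot (a point): Fixed point, at the height of the turntable's top face, 85 mm from the turntable's axis in the direction of the coral pointer: where the marked jar's axis must come.
- carousel: The carousel's fixed foot, origin on the dresser top on the turntable's vertical axis. Its flat coral arrow-shaped pointer (10 mm high) lies outside the turntable along the foot's own -x, from 169 to 121 mm from the axis, narrowing towards the turntable.
- turntable: The white rattan-rimmed turntable, 250 mm across, top face 30 mm above the dresser, origin on its vertical axis 16 mm above the dresser. It turns either way about the vertical with about 0.1 N m of friction and stays where it is left; it can reach the front either way round, with stops 50 degrees past the front. The marked jar lies along its own -x.
- tray: White plastic tray with a rattan rim, 170 by 280 mm, 22 mm high, fixed to the dresser; floor 4 mm above the dresser. Origin: centre of the underside.
- spare_pacifier: Bystander: spare clear pacifier lying in the tray, shield 42 mm wide, 34 mm high. Origin: centre of the underside.
- ring_dish: Bystander: steel ring dish in the tray, 72 mm wide, central cone 38 mm high. Origin: centre of the underside.
- uv_box: Bystander: white portable UV steriliser box with a turquoise button on top, 110 by 170 mm, 68 mm high. Origin: centre of the underside.
- lidded_jar: Bystander: glass jar with a wooden lid, 86 mm wide, 101 mm high. Origin: centre of the underside.
Not all that is in view belongs to the job. What is shaped like the handle but blue is not meant.

How it is judged:
By the outcome, as a careful person would: the job done as asked, in the order asked, and still so for the second after the job is handed in, while the arm keeps its last pose, push and grip.
It also fails if it takes over 58 s, if anything falls off the work surface, if the arm or the gripper's body presses on something with over 40 N, if the wrist force passes 120 N, or if a joint passes its speed limit or range.

## Working session

There is one attempt and no reset: what is moved stays moved. The work goes in short steps, each a Python script; the robot and the scene stay as the last script left them, time stands still between calls to the robot, and variables do not carry over. Pictures are saved under pics/ and viewed, at most 10 in all, crops included, and the job is handed in when it is done.

```bash
mkdir -p pics
cat > h.py <<'E'
import numpy as np, cv2
from cell import robot
from scipy.spatial.transform import Rotation as R
def save(img,n): cv2.imwrite('pics/'+n+'.png',cv2.cvtColor(img,cv2.COLOR_RGB2BGR))
E
python3 - <<'E'
from h import *
for c in ("scene","side"):
    im=robot.capture(c); save(im,c); print(c,robot.get_calibration(c))
    for t in ("handle","spigot_foot","marked_jar","carousel","turntable","tray","spare_pacifier","ring_dish","uv_box","lidded_jar"):
        try: print(t,[(np.round(d["position"]).tolist(),round(d["p"],2)) for d in robot.spot_in(c,t)][:4])
        except Exception as e: print(t,e)
cv2.imwrite('pics/both.png',np.vstack([cv2.resize(cv2.imread('pics/%s.png'%c),(400,300)) for c in("scene","side")]))
print(robot.read_eef_rot(),robot.read_clock(),robot.get_calibration("wrist"))
E
```

```text
scene {'vertical_fov': 45.2135015081467, 'cx': 278.8795194016834, 'cy': 210.2844002886191, 'origin': array([1575.27960344, -470.65731367, 1142.92982138]), 'orientation': array([ 0.78440937,  0.4910131 , -0.20302421, -0.3199832 ])}
handle [([564.0, -444.0, 50.0], 0.72), ([690.0, -368.0, 46.0], 0.67), ([563.0, -316.0, 54.0], 0.6), ([506.0, -237.0, 10.0], 0.25)]
spigot_foot [([577.0, 170.0, 28.0], 0.58), ([577.0, 169.0, 32.0], 0.48)]
marked_jar [([573.0, 167.0, 34.0], 0.58)]
carousel [([575.0, 173.0, 32.0], 0.64)]
turntable []
tray [([532.0, -228.0, 6.0], 0.56)]
spare_pacifier [([502.0, -154.0, 7.0], 0.56)]
ring_dish [([505.0, -236.0, 9.0], 0.77)]
uv_box [([550.0, 404.0, 62.0], 0.68)]
lidded_jar [([787.0, -138.0, 98.0], 0.77)]
side {'vertical_fov': 52.41552312543655, 'cx': 275.8113475207075, 'cy': 205.4541600386465, 'origin': array([ 183.7068    , -490.58665334,  821.51306224]), 'orientation': array([ 0.87638111, -0.34325578,  0.12184714, -0.31509504])}
handle [([674.0, -277.0, 52.0], 0.97), ([546.0, -443.0, 57.0], 0.81), ([540.0, -316.0, 60.0], 0.73), ([678.0, -361.0, 52.0], 0.61)]
spi
[... 179 characters left out ...]
248.0, 6.0], 0.7)]
spare_pacifier [([488.0, -152.0, 11.0], 0.62)]
ring_dish [([500.0, -227.0, 8.0], 0.61)]
uv_box [([515.0, 388.0, 65.0], 0.66)]
lidded_jar [([745.0, -144.0, 94.0], 0.83)]
[ 7.07086690e-01  7.07126872e-01  3.62173687e-06 -9.69362675e-06] 1.1 {'vertical_fov': 71.40085518475198, 'cx': 285.4312618717554, 'cy': 209.78062120929954, 'T_tool_cam': array([[ 6.21227998e-04, -9.61097523e-01, -2.76208553e-01,
         7.03562434e+01],
       [ 9.99999788e-01,  6.51419304e-04, -1.75577986e-05,
         3.59511494e-01],
       [ 1.96802340e-04, -2.76208483e-01,  9.61097724e-01,
        -1.42343616e+02],
       [ 0.00000000e+00,  0.00000000e+00,  0.00000000e+00,
         1.00000000e+00]])}
```

View pics/scene.png

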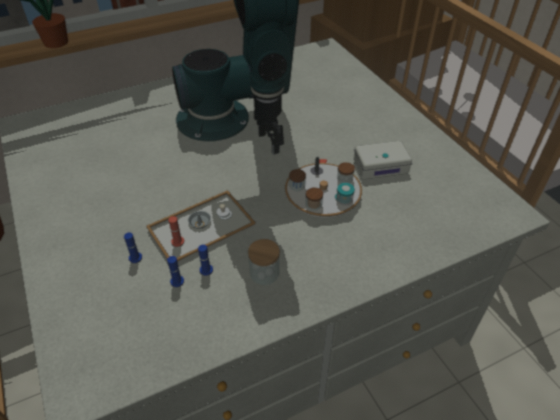

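View pics/side.png

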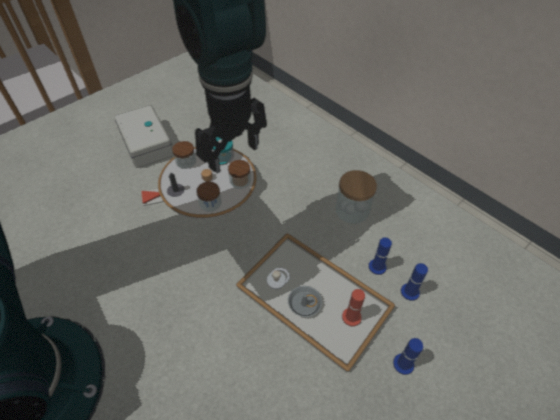

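Candidates for the handle, in scene pixels: coral (176,232), and blue at (133,247), (175,271) and (205,260). By the description I choose the coral one in the tray, at side (354,308). The carousel is at scene (324,187). Its spigot at (317,165) is near the pointer at (322,161), and the turquoise jar at (345,191) is on the far side. Next come wrist close-ups of the carousel and the handle.

```bash
cat >> h.py <<'E'
def cam(name):
    c=robot.get_calibration(name); f=210/np.tan(np.radians(c["vertical_fov"]/2))
    if name=="wrist":
        T=np.eye(4);T[:3,:3]=R.from_quat(robot.read_eef_rot()).as_matrix();T[:3,3]=robot.read_ee_pos()
        T=T@c["T_tool_cam"]; Rm,o=T[:3,:3],T[:3,3]
    else: Rm,o=R.from_quat(c["orientation"]).as_matrix(),np.array(c["origin"])
    return f,c["cx"],c["cy"],Rm,o
def ray(C,u,v,z):
    f,cx,cy,Rm,o=C; d=Rm@np.array([(u-cx)/f,(v-cy)/f,1]); return o+d*(z-o[2])/d[2]
def proj(C,p):
    f,cx,cy,Rm,o=C; q=Rm.T@(np.asarray(p,float)-o); return np.array([f*q[0]/q[2]+cx,f*q[1]/q[2]+cy])
Q=[.70710678,.70710678,0,0]
E
python3 - <<'E'
from h import *
for n,pts in (("scene",dict(hbase=(177,242,8),table=(324,188,30),spig=(316,172,30),dot=(346,189,80),ptr=(322,161,10))),("side",dict(hbase=(353,318,8),table=(207,182,30),spig=(174,190,30),ptr=(150,197,10)))):
    C=cam(n)
    for k,(u,v,z) in pts.items(): print(n,k,ray(C,u,v,z).round())
print(robot.read_eef_rot())
robot.goto([500,165,330],Q); C=cam("wrist"); im=robot.capture("wrist"); save(im,"w1"); np.save("w1.npy",np.array(list(C),dtype=object),allow_pickle=True)
for t in ("carousel","turntable","spigot_foot","marked_jar"): print(t,[(np.round(d["position"]).tolist(),round(d["p"],2)) for d in robot.spot_in("wrist",t)][:4])
robot.goto([520,-316,330],Q); C=cam("wrist"); im=robot.capture("wrist"); save(im,"w2"); np.save("w2.npy",np.array(list(C),dtype=object),allow_pickle=True)
print([(np.round(d["position"]).tolist(),round(d["p"],2)) for d in robot.spot_in("wrist","handle")][:4],robot.read_clock())
E
```

```text
scene hbase [ 554. -319.    8.]
scene table [560. 177.  30.]
scene spig [480. 192.  30.]
scene dot [640. 207.  80.]
scene ptr [419. 250.  10.]
side hbase [ 551. -320.    8.]
side table [549. 164.  30.]
side spig [473. 198.  30.]
side ptr [423. 237.  10.]
[ 7.07086690e-01  7.07126872e-01  3.62173687e-06 -9.69362675e-06]
carousel [([552.0, 190.0, 32.0], 0.8)]
turntable [([556.0, 186.0, 30.0], 0.82)]
spigot_foot [([557.0, 190.0, 31.0], 0.95)]
marked_jar [([557.0, 189.0, 28.0], 0.62), ([526.0, -123.0, 4.0], 0.29)]
[([676.0, -275.0, 68.0], 0.94), ([680.0, -359.0, 62.0], 0.93), ([550.0, -438.0, 61.0], 0.76), ([547.0, -312.0, 89.0], 0.64)] 4.0083
```

View pics/w1.png

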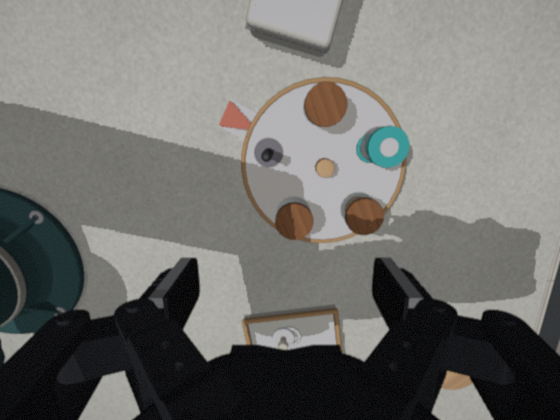

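View pics/w2.png

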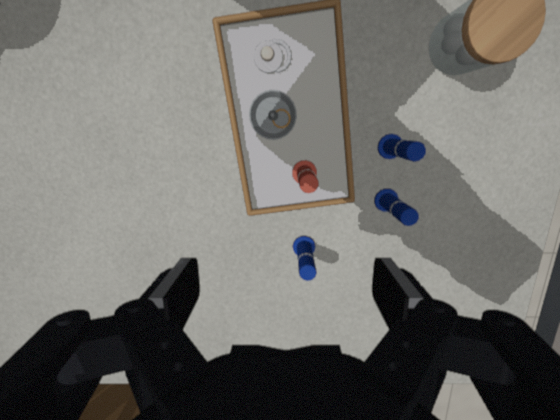

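The w1 picture shows the turntable centred at about (324,159), the spigot at (267,153), the turquoise lid at (389,147) and the pointer running (230,115)→(250,124). The w2 picture shows the coral handle with its foot at (304,172) and top at (308,185), alone in the tray beside the dish. The blue ones are all outside it, so the choice is confirmed.

Run:
```python
from h import *
C1=np.load("w1.npy",allow_pickle=True);C2=np.load("w2.npy",allow_pickle=True)
i1=cv2.imread("pics/w1.png");i2=cv2.imread("pics/w2.png")
h1=cv2.cvtColor(i1,cv2.COLOR_BGR2HSV);h2=cv2.cvtColor(i2,cv2.COLOR_BGR2HSV)
print("handle foot",ray(C2,304.5,172,9),"top",ray(C2,308.5,185,104))
# rim: outermost brown
m=cv2.inRange(h1,(8,90,60),(22,255,255)); m[250:]=0; m[:70]=0; m[:,:235]=0; m[:,415:]=0
p=np.argwhere(m)[:,::-1]; w=np.array([ray(C1,u,v,30)[:2] for u,v in p])
c=np.array([556,187.])
for r in range(5):
    d=np.hypot(*(w-c).T); s=w[(d>112)&(d<135)]
    A=np.c_[2*s,np.ones(len(s))]; x=np.linalg.lstsq(A,(s**2).sum(1),rcond=None)[0]; c=x[:2]
print("centre",c,"r",np.sqrt(x[2]+c@c),len(s))
t=cv2.inRange(h1,(80,100,60),(100,255,255)); n,l,st,ce=cv2.connectedComponentsWithStats(t)
k=1+np.argmax(st[1:,4]);print("turq",st[k],ce[k]); lid=ray(C1,389,147,80)[:2]
print("lid",lid,np.hypot(*(lid-c)),np.degrees(np.arctan2(*(lid-c)[::-1])))
q=cv2.inRange(h1,(0,110,80),(9,255,255)); q[200:]=0;q[:,260:]=0
pp=np.argwhere(q)[:,::-1]; W=np.array([ray(C1,u,v,10)[:2] for u,v in pp]); print("ptr n",len(W),W.mean(0),np.degrees(np.arctan2(*(W.mean(0)-c)[::-1])))
s1=ray(C1,267,152,30)[:2];print("spig",s1,np.hypot(*(s1-c)),np.degrees(np.arctan2(*(s1-c)[::-1])))
a=cv2.resize(i1[60:260,200:420],(440,400),interpolation=cv2.INTER_CUBIC);b=cv2.resize(i2[130:230,250:360],(352,320),interpolation=cv2.INTER_CUBIC)
o=np.zeros((400,792,3),np.uint8);o[:,:440]=a;o[:320,440:]=b;cv2.imwrite("pics/crop.png",o)
```

```text
handle foot [ 551.15267717 -315.33470727    9.        ] top [ 550.35152605 -317.55830018  104.        ]
centre [557.64431236 175.72914588] r 120.47598661915026 1943
turq [ 357  126   52   41 1132] [384.98056537 146.58038869]
lid [636.16001913 207.95135973] 84.87041460946082 22.31285172201745
ptr n 440 [422.67896919 245.89976984] 152.52936276728417
spig [472.76206391 197.10184103] 87.53164112725862 165.8671476989794
```

View pics/crop.png

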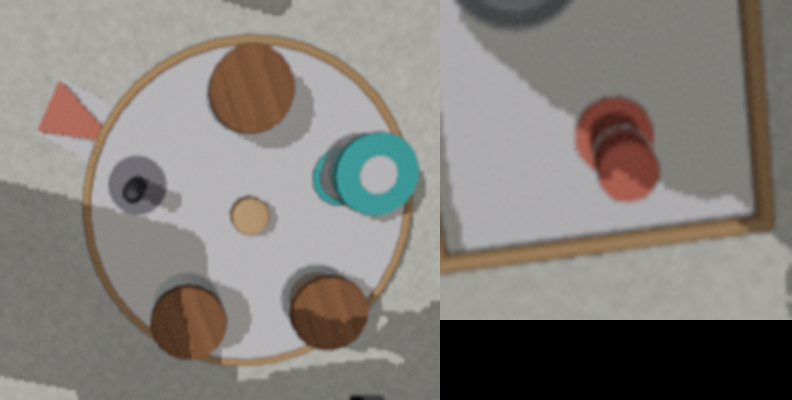

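The close crop confirms the coral handle (right) and the bare spigot (left). The estimates are: axis (556.7,176), spigot 166°, jar 22° and pointer 152.5°, so the carousel must turn about +130° counter-clockwise. Now I grasp.

Run:
```python
from h import *
robot.goto([551,-316.5,170],Q)
print(robot.move_linear([551,-316.5,70],speed=120,stop_force=15))
robot.move_gripper(0); print("w",robot.read_grip_width(),robot.read_finger_force())
robot.move_linear([551,-316.5,240],speed=200)
robot.goto([474.2,196.6,200],Q)
C=cam("wrist"); im=robot.capture("wrist"); save(im,"w3"); np.save("w3.npy",np.array(list(C),dtype=object),allow_pickle=True)
print(robot.read_ee_pos(),robot.read_grip_width(),robot.read_clock(),proj(C,[474.2,196.6,30]),proj(C,[474.2,196.6,90]),proj(C,[474.2,196.6,134]),proj(C,[474.2,196.6,234]))
```

```text
False
w 0.28683309700428034 58.803391233086586
[474.75601966 195.96853705 199.97087292] 0.2926251969284615 9.2 [284.61872027 192.19477475] [284.43545268 206.82707877] [284.23985717 222.44365946] [283.2967327  297.74384847]
```

View pics/w3.png

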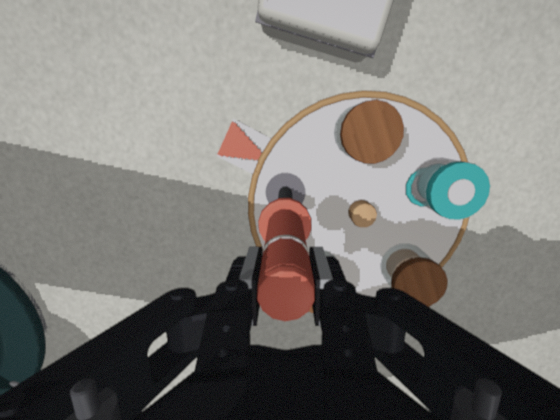

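The w3 picture shows the handle gripped, with its flange at (285,222) as predicted, and the spigot foot disc at (286,190), 1–2 px off the prediction. A small correction, then I insert.

Run:
```python
from h import *
x,y=475.5,197.3
robot.move_linear([x,y,165],Q,speed=80)
f0=robot.read_wrist_force()
s=robot.move_linear([x,y,130],speed=40,stop_force=10); print(s,robot.read_ee_pos(),(robot.read_wrist_force()-f0).round(1))
if not s:
    s=robot.move_linear([x,y,92],speed=40,stop_force=12); print(s,robot.read_ee_pos(),(robot.read_wrist_force()-f0).round(1),robot.read_wrist_torque())
im=robot.capture("side"); save(im,"s4"); cv2.imwrite("pics/s4c.png",cv2.resize(cv2.imread("pics/s4.png")[90:250,80:300],(660,480))); print(robot.read_clock())
```

```text
False [475.65300742 197.33925459 130.21634067] [-0.3  0.9 -0.1]
True [475.31451143 197.38343438  96.19269718] [-1.5  0.5 10.2] [ 0.07633049  0.18525396 -0.03833053]
11.6583
```

View pics/s4c.png

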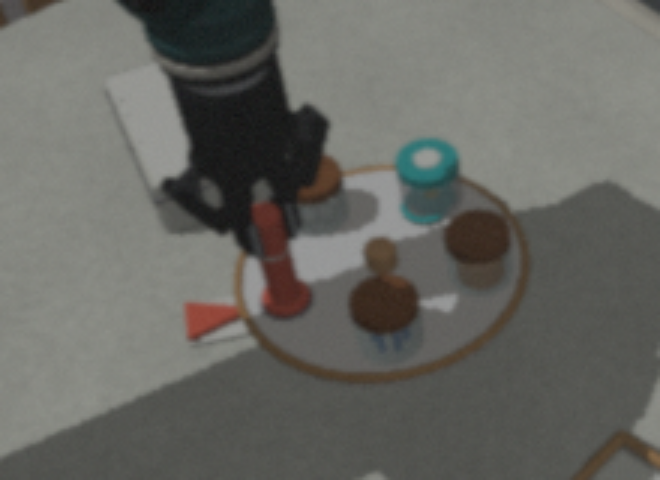

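The handle is seated: contact came at TCP z 96.2 and 96 was expected, and the side picture shows the flange flat on the turntable. Now I turn it along an arc.

```bash
cat >> h.py <<'E'
c0=np.array([556.7,176.])
def arc(a0,a1,z,n,speed=90):
    for a in np.linspace(a0,a1,n+1)[1:]:
        t=np.radians(a); robot.move_linear([c0[0]+85*np.cos(t),c0[1]+85*np.sin(t),z],Q,speed=speed)
        F=robot.read_wrist_force(); print(round(a),F.round(1),end=' ')
        if np.linalg.norm(F)>45: print("STOP"); return False
    print(); return True
E
python3 - <<'E'
from h import *
if arc(165.5,175.5,95.9,1,50): arc(175.5,290.5,95.9,12)
print(robot.read_ee_pos(),robot.read_clock(),robot.read_joints().round(2))
C=cam("wrist"); im=robot.capture("wrist"); save(im,"w5"); np.save("w5.npy",np.array(list(C),dtype=object),allow_pickle=True)
E
```

```text
176 [ 0.7 -2.   6.9] 
185 [ 1.2 -0.7  7.9] 195 [ 0.2 -3.1  7.6] 204 [ 0.6 -1.5  7.9] 214 [ 0.6 -1.4  7.4] 223 [ 1.5 -1.5  7.3] 233 [ 1.9 -0.8  7. ] 243 [ 1.7 -1.4  7.1] 252 [ 1.  -0.1  6.8] 262 [0.9 0.6 7.4] 271 [ 1.7 -0.4  7.2] 281 [1.4 0.5 6.3] 290 [0.9 1.1 6.9] 
[587.4683601   96.77281189  96.13399938] 15.8083 [ 0.03  0.45 -0.14  0.98  0.    1.6 ]
```

View pics/w5.png

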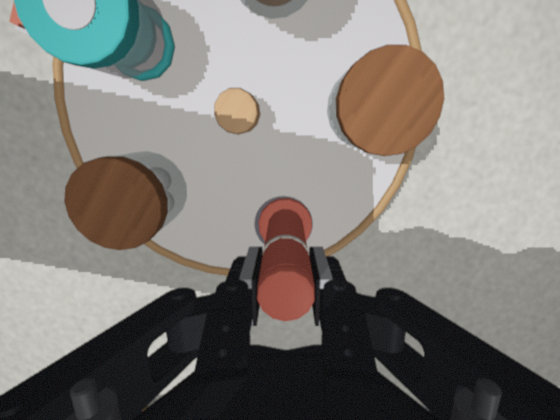

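The w5 picture shows the handle still home, with its flange at (285,222). The brown lids are at (390,100) and (116,203), and the turquoise lid is at the top left, about (77,8), close to the pointer. Next I measure the angle precisely from w5 and the side camera.

```bash
cat > fit.py <<'E'
from h import *
from scipy.optimize import least_squares
def fit(C,obs,c=None):  # obs: list of (u,v,offset deg from marked jar), lids z=80
    def res(p):
        cc=p[:2]
        return np.concatenate([proj(C,[cc[0]+85*np.cos(np.radians(p[2]+o)),cc[1]+85*np.sin(np.radians(p[2]+o)),z])-[u,v] for u,v,o,z in obs])
    best=min((least_squares(res,[557,176,a]) for a in range(0,360,45)),key=lambda s:s.cost)
    return best.x,np.round(best.fun,1)
E
python3 - <<'E'
from fit import *
C1=np.load("w1.npy",allow_pickle=True);C5=np.load("w5.npy",allow_pickle=True)
x,r=fit(C1,[(388.5,147,0,80),(325.5,104,72,80),(364.5,216,-72,80),(294,220.5,-144,80)]);print("w1",x,r)
i=cv2.cvtColor(cv2.imread("pics/w1.png"),cv2.COLOR_BGR2HSV)
q=cv2.inRange(i,(0,110,80),(9,255,255));q|=cv2.inRange(i,(174,110,80),(180,255,255));q[140:]=0;q[:95]=0;q[:,260:]=0;q[:,:210]=0
P=np.argwhere(q)[:,::-1];W=np.array([ray(C1,u,v,10)[:2] for u,v in P]);d=W.mean(0)-x[:2];print("ptr",W.mean(0),len(P),np.degrees(np.arctan2(d[1],d[0])),np.hypot(*d))
print("area ideal centroid: triangle base169 tip121")
x5,r5=fit(C5,[(77,8,0,80),(390,100,-144,80),(116,203,72,80)]);print("w5",x5%360,r5)
im=robot.capture("side");save(im,"s6")
for n in("marked_jar","handle","carousel"):
    print(n,[(np.round(d["position"]).tolist(),round(d["p"],2)) for d in robot.spot_in("side",n)][:3])
cv2.imwrite("pics/s6c.png",cv2.resize(im[110:230,110:270,::-1],(800,600),interpolation=cv2.INTER_CUBIC))
E
```

```text
w1 [556.81004886 177.09776723  21.93597462] [ 0.2 -0.7  0.2 -0.7  0.1  0.8 -0.5  0.9]
ptr [422.67896919 245.89976984] 440 152.84462520496348 150.74767692021777
area ideal centroid: triangle base169 tip121
w5 [198.8297994  175.19436223 146.57676426] [-4.6 -4.1  5.   1.6 -0.1  5.7]
marked_jar [([537.0, 157.0, 30.0], 0.77)]
handle [([582.0, 89.0, 70.0], 0.94), ([541.0, -446.0, 60.0], 0.85), ([677.0, -364.0, 53.0], 0.84)]
carousel [([529.0, 165.0, 28.0], 0.95)]
```

View pics/s6c.png

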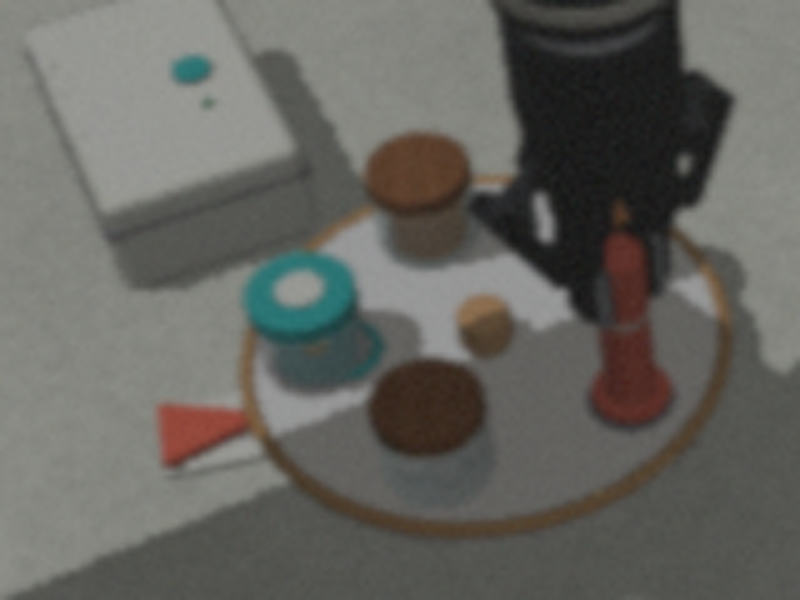

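The s6c picture shows the turquoise lid at crop (300,288), just short of the pointer at (160–250,430), with the handle home at (630,395). I turn the remaining ~6.5° and re-measure with the side camera.

Run:
```python
from fit import *
C=cam("side")
k=lambda u,v:(110+u/5,110+v/5)
x,r=fit(C,[(*k(300,288),0,80),(*k(418,172),-72,80),(*k(428,404),72,80),(*k(631,398),144,37)]);print("side before",x%360,r)
def ptr(im,c):
    i=cv2.cvtColor(im,cv2.COLOR_RGB2HSV)
    q=cv2.inRange(i,(0,110,80),(9,255,255));q|=cv2.inRange(i,(174,110,80),(180,255,255));q[215:]=0;q[:180]=0;q[:,165:]=0;q[:,:130]=0
    W=np.array([ray(C,u,v,10)[:2] for v,u in np.argwhere(q)]);d=W.mean(0)-c;return len(W),W.mean(0),np.degrees(np.arctan2(d[1],d[0])),np.hypot(*d)
print(ptr(cv2.imread("pics/s6.png")[:,:,::-1].copy(),x[:2]))
arc(290.5,296.8,95.9,2,40)
print(robot.read_ee_pos(),robot.read_clock())
im=robot.capture("side");save(im,"s7")
cv2.imwrite("pics/s7c.png",cv2.resize(im[110:230,110:270,::-1],(800,600),interpolation=cv2.INTER_CUBIC))
```

```text
side before [197.05647026 170.66991956 145.07200888] [ 0.1  1.   0.4 -0.5 -0.6  0.   0.1 -0.5]
(132, array([423.77168871, 243.31556648]), np.float64(151.40781266075666), np.float64(151.7966501910154))
294 [0.7 0.8 8.1] 297 [-0.1  0.8  8.9] 
[595.59733492 100.47656595  96.16471563] 16.5917
```

View pics/s7c.png

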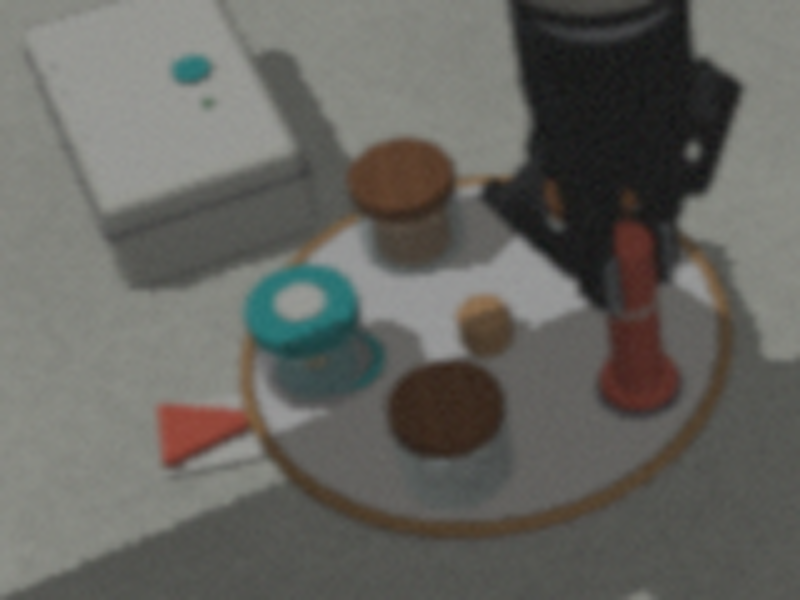

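The s7c picture shows the turquoise lid dot at crop (301,301), the brown lids at (401,176) and (446,406), and the flange at (640,384). I fit the angle again.

Run:
```python
from fit import *
C=cam("side")
k=lambda u,v:(110+u/5,110+v/5)
x,r=fit(C,[(*k(301,300),0,80),(*k(401,177),-72,80),(*k(446,406),72,80),(*k(641,385),144,37)]);print("side",x%360,r)
d=np.array([423.77,243.32])-x[:2];print(np.degrees(np.arctan2(d[1],d[0])))
S=cam("scene"); im=robot.capture("scene"); save(im,"sc8")
i=cv2.cvtColor(im,cv2.COLOR_RGB2HSV)[150:225,270:375]
for nm,lo,hi,z in(("turq",(80,90,50),(100,255,255),80),("coral",(0,120,70),(9,255,255),10)):
    m=cv2.inRange(i,lo,hi);n,l,st,ce=cv2.connectedComponentsWithStats(m)
    for a in range(1,n):
        if st[a,4]>8: print(nm,st[a,4],ray(S,ce[a][0]+270,ce[a][1]+150,z).round())
```

```text
side [197.29466877 170.95317948 151.11637564] [ 0.1  1.1  0.5 -0.5 -0.4 -0.1 -0.2 -0.5]
151.54348470154707
turq 83 [495. 216.  80.]
coral 20 [495. 149.  10.]
coral 109 [566. 117.  10.]
```

Both estimates put the jar about 0.5° short, so I nudge it by that, hold, and hand in.

Run:
```python
from h import *
arc(296.8,297.3,95.9,1,10)
robot.hold(1.0)
print(robot.read_ee_pos(),robot.read_wrist_force().round(1),robot.read_finger_force(),abs(robot.read_qvel()).max(),robot.read_clock())
print(robot.finish_job())
```

```text
297 [-0.5  0.3  8.9] 
[595.97910488 100.65338156  96.178119  ] [-1.1  0.1  8.9] 59.45599744096398 0.0015543482042682855 17.9417
the job is handed in; nothing more can be done
None
```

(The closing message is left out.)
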